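# Snug up the setting ring of the bench cocoa mill

### The arm

A 6-joint arm with a two-finger parallel gripper is mounted at the origin on a cart in front of the work surface, level with it; the furniture and walls round the work are solid. World frame = base frame: x ahead of the robot, y to its left, z up, the work surface at z = 0. Lengths are in mm, angles in rad, forces in N, time in s.
With the tool pointing down it reaches from about 350 to 775 mm from the base axis. Payload 7.3 kg.
Tool frame: the origin (TCP) lies at the very end of the fingers, on their centre line; the grasp point (between the pads) lies 19 mm behind it; x points along the fingers, z is the direction in which the jaws open and shut, and the axes are right-handed (so a half turn about x gives the same grasp; the last joint's range is limited). The gripper opens to 92 mm and grips with 3 to 60 N. Pads are 19 mm wide; open, the fingers measure 130 mm over their backs; the gripper's body (75 mm by 190 mm) begins 47 mm behind the grasp point.
Start: joints at [1.029, 0.342, 1.524, -0, 1.275, -0.146], TCP at [202.399, 484.437, 226.741] pointing down, gripper open.
Joint ranges: [-2.53, 2.53], [-0.77, 2.02], [0.04, 2.7], [-1, 4.14], [0.28, 2.66], [-3.11, 3.11]. Speed limits (rad/s): [2.57, 2.57, 3.14, 3.14, 3.14, 3.14].

### API

Orientations are given as [roll, pitch, yaw] about the fixed x, y, z axes, in that order (R = Rz(yaw) Ry(pitch) Rx(roll)).
In Python, from plant import * gives the robot as it stands.
- The arm moves only by the tool carry_out, never from a script. Its argument "rows" is a list of rows, each a list of 4 numbers: the shift along the world's x, y, z in mm, then the turn about the world's z in degrees. In form: [[x, y, z, twist], ...]. A call has 1 to 20 rows; each row is the pose to reach, as a shift and turn from the pose measured when the call began; what a row does not reach only later rows make up. A row lasts 1/12 s, in which the tool goes at most 41.7 mm and 7.16 degrees, less where a joint would pass 70% of its speed; a pose out of reach is approached as far as the arm can. A call with a gripper value outside its range is refused whole. "hand" is the finger opening in mm, from 0 to 91.8, set as the call begins (left out, the last holds). The fingers move at their own pace and stop on an object; the grip force is fixed at half the most. Time passes only in rows, so rows that repeat a pose let the fingers close. It gives the time, the measured TCP pose, the force and the opening at its end, in the units of the state.
- get_obs(): the state, without advancing time (a new reading comes with each control period).
- capture(name): name is "scene" or "side" or "wrist"; returns the picture (420x560x3 uint8, red, green, blue); there is no depth.
- camera_info(name): a dict with "camera_matrix" (3x3 intrinsics, pixels), "pose" (4x4, takes a point from camera to world coordinates); the wrist camera has in their place "mount" (4x4, takes a point from camera to tool coordinates, whose origin is the TCP and whose axes are the tool frame's). Camera axes: x right, y down, z forward; pixel columns grow to the right and rows downward; lengths in mm; the calibration is good to about 2 mm. A picture is of the moment at which its call begins: read the wrist's pose just before it. camera_info takes no time and is no camera call.
- close_job(): hands the job in, once; it reports no verdict.
The state is a dict: "time": time; "joint_positions": joint angles; "dq": joint speeds; "tau": joint torques, N m; "tool_pos": TCP position; "tcp_rot": TCP orientation; "contact_force": force on the tool from outside, world axes, zero at the start; "moment": the same for the moment, N m; "grip_width": finger opening in mm.
Only numpy, scipy, OpenCV 4.12 (cv2) and the standard library are available. Lean on these libraries where they do the work, as an engineer would, in place of code of your own. Each camera call takes 0.05 s, during which the arm holds its last target. There are 200 camera calls.

### The job

Lift the dust cover off the cocoa mill and stand it the right way up on free worktop beside the mill. Then turn the slim grind-setting ring clockwise (seen from above) until you feel the burrs meet and it is snug, without forcing it, and let go so that it stays snug. Keep the fingers off the fixed collars above and below the ring, and leave the other things where they are.

Things in the scene. Friction and masses are not known exactly. Their poses are not given: they have to be found in the camera images.
- mill: Small round grey bench mill fixed to the worktop, an upright stack. Origin: on its axis at worktop height; z up; spout to its -x, reaching 59 mm out, 38 mm high. Foot 94 mm across. Heights: housing to 60 mm, lower collar 60-78, setting ring 79-91, upper collar 91-103, throat (42 mm across) 103-112 mm. At the start the dust cover hides everything above 81 mm.
- lower_collar: Fixed aluminium collar just under the setting ring, 72 mm in diameter, so it stands out 6 mm beyond the ring: fingers reaching too far down land on its top face, 78 mm above the worktop. Not to be touched by the fingers. Same frame as the mill (origin on the axis, at the worktop).
- upper_collar: Fixed aluminium collar just above the setting ring, 50 mm in diameter (5 mm inside the ring all round), top at 103 mm. Not to be touched by the fingers. Same frame as the mill.
- ring_mid (a point): Centre of the slim knurled steel setting ring, on the mill's axis, half-way up the ring, 85 mm above the worktop; turns with the ring. The ring is 60 mm in diameter, 12 mm high, plain round outside, small dark mark on top. Grip it from above across its diameter, in any direction, with the fingertips 2 to 8 mm above the lower collar's top face.
- setting_ring (a joint): Angle of the setting ring, 0 to 1.8 rad, growing clockwise seen from above; starts at 0 to 0.3. Dry friction of about 0.1 N m resists turning and holds the ring where it is left. The burrs meet somewhere between 0.65 and 1.3 (different each time, only felt); from there the resistance rises by about 3.5 N m per rad. Over 0.31 N m from the burrs (0.4 with friction) is forcing it.
- burrs: Burr carrier hidden in the mill on its axis; its pose does not tell where the burrs meet. Its force on the ring acts 20 mm from the axis. Snug: the burrs still press with 2.5 N (0.05 N m) or more once the ring is let go, about 0.015 rad past first touch. Turned a little further, the let-go ring springs back until its friction holds it, with about 0.1 N m left, which is snug.
- cover_knob (a point): Middle of the dark wooden knob (upright cylinder, 22 mm across, 24 mm high) on the steel dust cover, a cap open below, 72 mm across and 35 mm high, 0.08-0.17 kg. The point is 49 mm above the cover's rim, 12 mm below the knob's top; z is the cover's axis. It lies loosely over the mill, rim at 81 mm: lift 40 mm before going sideways. Worktop at x 0.40-0.44, y 0.24-0.32 is free.
- ribbon_spool_1: Bystander: white card spool of ribbon, 66 mm across, 22 mm high, lying flat on the worktop in front of the mill; origin at the middle of its underside.
- stamp: Bystander: wooden hand stamp, 32x44 mm, 65 mm high, standing in front of the mill; origin at the middle of its underside.
- calculator: Bystander: pocket calculator, 112x68x14 mm, to the right of the mill; origin at the middle of its underside.
- gift_box_3: Bystander: flat brown card box, 62x100x30 mm, at the right; origin at the middle of its underside.
Mind the look-alikes: they are no part of the job. Leave any green look-alike of the part that bears cover_knob alone.

How it is judged (in metres and radians):
On the way, in this order (a step that is already met when the one before it is completed fails the run):
1. the cover stands upright on the worktop, clear of the mill (height (world z) of cover_knob between 0.042 and 0.056 m and angle between cover_knob's own z axis and vertical below 0.12 rad and horizontal distance between cover_knob and mill above 0.08 m and contact force between the fingers and cover below 0.1 N), for 0.2 s.
2. the ring presses on the burrs (contact force between setting_ring and burrs above 2.5 N), for 0.2 s.
At the end, for the whole second after the job is handed in: The cover stands upright (within 7 degrees) on the worktop, its axis at least 80 mm from the mill's axis, and the released setting ring stays snug: ring and burrs still press on each other with more than 2.5 N (0.05 N m) (height (world z) of cover_knob between 0.042 and 0.056 m and angle between cover_knob's own z axis and vertical below 0.12 rad and horizontal distance between cover_knob and mill above 0.08 m and contact force between setting_ring and burrs above 2.5 N); the robot touches nothing.
It fails at once if the ring is forced: more than 16 N (0.31 N m) between ring and burrs (contact force between setting_ring and burrs above 16 N).
It fails at once if the fingers press on the lower collar with more than 1 N (contact force between the fingers and lower_collar above 1 N).
It fails at once if the fingers press on the upper collar with more than 1 N (contact force between the fingers and upper_collar above 1 N).
It fails at once if a bystander is moved more than 30 mm (distance of any of ribbon_spool_1, stamp, calculator, gift_box_3 from where it was at the start of the episode above 0.03 m).
It also fails if it takes over 72 s, if anything falls off the work surface, if the arm or the gripper's body presses on something with over 40 N, if the wrist force passes 120 N, or if a joint passes its speed limit or range.

## Working session

There is one attempt and no reset: what is moved stays moved. The work goes in short steps, Python scripts to look and compute and a tool call to move; the robot and the scene stay as the last step left them, time stands still between calls to the robot, and variables do not carry over. Pictures are saved under pics/ and viewed, about 8 in all and at most 12, crops included, and the job is handed in when it is done.

Besides the shell and the picture viewer there is one more tool, called after "Emit:" as name([rows], argument=value, ...), one row to a line, values as JSON. carry_out: Moves the arm, as the interface text tells. Its arguments: {"type":"object","properties":{"rows":{"type":"array"},"hand":{"type":"number"}},"required":["rows"]}

```bash
mkdir -p pics; ls
python3 - <<'E'
from plant import *
import cv2,numpy as np
o=get_obs();print({k:np.round(v,3) for k,v in o.items()})
for n in("scene","side"):
    c=camera_info(n);print(n,np.round(c["camera_matrix"],1).tolist(),np.round(c["pose"],3).tolist())
print(camera_info("wrist"))
a=[cv2.cvtColor(capture(n),cv2.COLOR_RGB2BGR) for n in("scene","side","wrist")]
for n,i in zip("abc",a): cv2.imwrite(f"pics/{n}.png",i)
cv2.imwrite("pics/ab.png",cv2.resize(np.hstack(a[:2]),(800,300)))
E
```

```text
pics
{'time': np.float64(0.0), 'joint_positions': array([ 1.029,  0.343,  1.525,  0.   ,  1.275, -0.146]), 'dq': array([ 0.   , -0.002,  0.   , -0.   ,  0.   ,  0.001]), 'tau': array([ 2.0000e-03, -4.3123e+01, -2.4422e+01,  7.2000e-02,  5.6000e-02,
       -0.0000e+00]), 'tool_pos': array([202.191, 484.072, 226.038]), 'tcp_rot': array([ 2.992,  1.569, -2.116]), 'contact_force': array([0.178, 0.628, 0.425]), 'moment': array([ 0.02, -0.05, -0.02]), 'grip_width': np.float64(91.907)}
scene [[414.9, 0.0, 279.2], [0.0, 414.9, 214.3], [0.0, 0.0, 1.0]] [[0.816, -0.375, 0.44, 19.136], [-0.578, -0.531, 0.619, -723.539], [0.002, -0.76, -0.65, 731.938], [0.0, 0.0, 0.0, 1.0]]
side [[406.4, 0.0, 275.7], [0.0, 406.4, 210.4], [0.0, 0.0, 1.0]] [[-0.998, 0.015, -0.058, 500.164], [0.058, 0.505, -0.861, 615.447], [0.016, -0.863, -0.505, 527.708], [0.0, 0.0, 0.0, 1.0]]
{'camera_matrix': array([[324.5666443 ,   0.        , 277.99368901],
       [  0.        , 324.5666443 , 214.51127086],
       [  0.        ,   0.        ,   1.        ]]), 'mount': array([[ 6.48932742e-04, -3.07704484e-01,  9.51481755e-01,
        -1.59012616e+02],
       [ 2.86226274e-04, -9.51481859e-01, -3.07704713e-01,
         8.33531455e+01],
       [ 9.99999748e-01,  4.72018740e-04, -5.29374624e-04,
         5.87425550e-01],
       [ 0.00000000e+00,  0.00000000e+00,  0.00000000e+00,
         1.00000000e+00]])}
```

View pics/a.png

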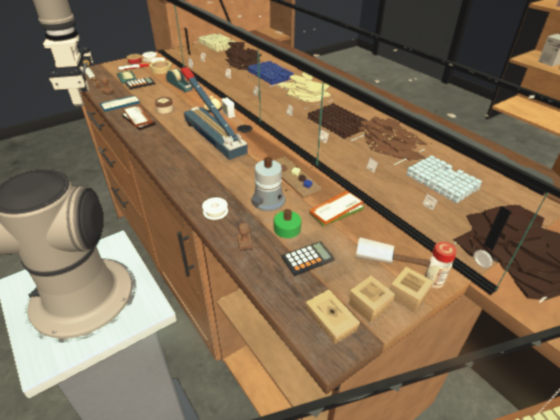

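View pics/b.png

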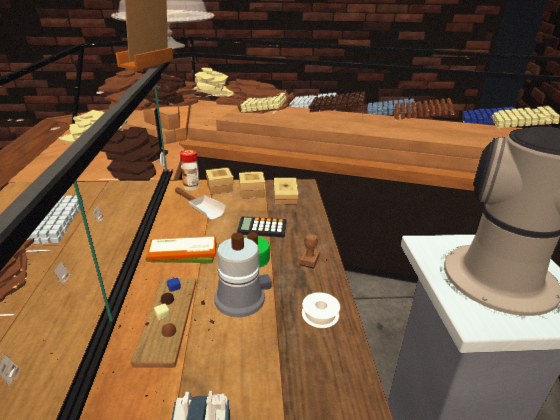

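Candidates for the knobbed cover are the steel one on the mill (scene ~(267,162), side ~(238,241)) and a green cap with a dark knob (scene ~(288,215), side ~(258,245)). The steel one fits, since it sits on the mill and isn't green. I'll confirm in a crop and triangulate.

```bash
cat > h.py <<'E'
from plant import *
import cv2,numpy as np
from scipy.spatial.transform import Rotation as R
def cam(n,obs=None):
    c=camera_info(n)
    if n!="wrist": return c["camera_matrix"],c["pose"]
    T=np.eye(4);T[:3,:3]=R.from_euler("xyz",obs["tcp_rot"]).as_matrix();T[:3,3]=obs["tool_pos"]
    return c["camera_matrix"],T@c["mount"]
def ray(K,P,uv):
    d=P[:3,:3]@np.linalg.solve(K,[uv[0],uv[1],1]);return P[:3,3],d/np.linalg.norm(d)
def plane(K,P,uv,z):
    o,d=ray(K,P,uv);return o+d*(z-o[2])/d[2]
def proj(K,P,p):
    q=K@(P[:3,:3].T@(np.asarray(p)-P[:3,3]));return q[:2]/q[2]
def tri(rs):
    A=sum(np.eye(3)-np.outer(d,d) for o,d in rs);b=sum((np.eye(3)-np.outer(d,d))@o for o,d in rs)
    return np.linalg.solve(A,b)
E
python3 - <<'E'
from h import *
a=cv2.imread("pics/a.png");b=cv2.imread("pics/b.png")
ca=cv2.resize(a[145:245,220:320],(400,400),interpolation=2);cb=cv2.resize(b[225:325,200:300],(400,400),interpolation=2)
cv2.imwrite("pics/crop.png",np.hstack([ca,cb]))
Ka,Pa=cam("scene");Kb,Pb=cam("side")
print("knob",tri([ray(Ka,Pa,(267.5,162)),ray(Kb,Pb,(238,241))]))
E
```

```text
knob [524.29509271  39.32661555 130.25316489]
```

View pics/crop.png

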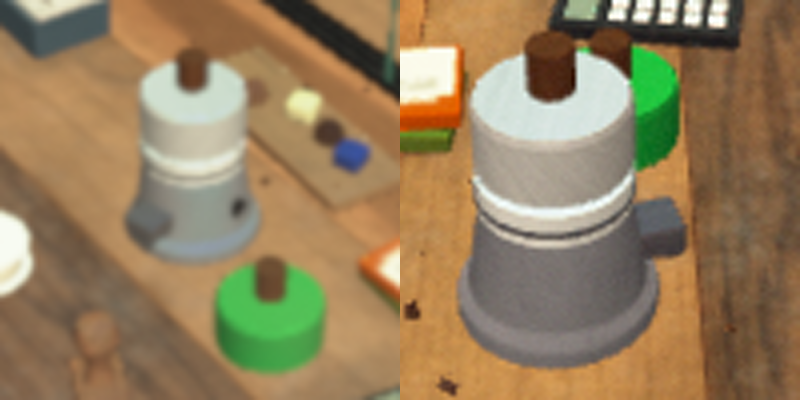

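The crop confirms it. The steel cap on the mill has its knob at scene (268,162) and side (238,241.5), and the green cap stands beside it. Next I'll measure the surroundings and tool axes.

Run:
```python
from h import *
Ka,Pa=cam("scene");Kb,Pb=cam("side")
for n,p,z in [("mill foot",(267,207),0),("green knob",(288,214),49),("spool",(215,209),22),("stamp top",(244,228),65),("calc",(308,258),14),("bluegadget near",(245,152),0),("blue far",(190,115),0),("gadget black",(245,128),0),("whitebox",(228,112),0),("edge near left",(150,127),0)]: print(n,plane(Ka,Pa,p,z).round())
for n,p,z in [("gadget",(200,400),50),("mill",(239,300),0),("board",(165,330),5)]: print(n,plane(Kb,Pb,p,z).round())
print("free",[proj(Ka,Pa,(x,y,0)).round() for x in(370,470) for y in(230,330)],[proj(Kb,Pb,(420,280,0)).round()])
M=R.from_euler("xyz",get_obs()["tcp_rot"]).as_matrix();print(M.round(2))
```

```text
mill foot [505.  19.   0.]
green knob [501. -85.  49.]
spool [372.  69.  22.]
stamp top [373. -81.  65.]
calc [ 469. -209.   14.]
bluegadget near [605. 296.   0.]
blue far [573. 637.   0.]
gadget black [690. 433.   0.]
whitebox [702. 576.   0.]
edge near left [414. 635.   0.]
gadget [571. 281.  50.]
mill [527.  43.   0.]
board [650. 116.   5.]
free [array([189., 186.]), array([174., 171.]), array([219., 175.]), array([203., 160.])] [array([314., 417.])]
[[-0.   -0.92  0.39]
 [-0.    0.39  0.92]
 [-1.    0.   -0.  ]]
```

Emit:
carry_out([
  [40, -55, 15, 0],
  [65, -90, 15, 0],
  [90, -125, 15, 0],
  [114, -158, 15, 0],
  [138, -190, 15, 0],
  [162, -224, 15, 0],
  [186, -257, 15, 0],
  [210, -290, 15, 0],
  [234, -323, 15, 0],
  [258, -356, 15, 0],
  [282, -390, 15, 0],
  [300, -415, 15, 0],
  [315, -436, 15, 0],
  [322, -445, 15, 0],
  [322, -445, 15, 0],
  [322, -445, 15, 0],
  [322, -445, 15, 0],
], hand=60)

```text
time: 1.57
tool_pos: [523.4, 40.2, 241.0]
tcp_rot: [2.233, 1.569, -2.875]
contact_force: [-0.7, -0.1, -0.3]
grip_width: 60.0
```

```bash
cat > look.py <<'E'
from h import *
import sys
o=get_obs();im=cv2.cvtColor(capture("wrist"),cv2.COLOR_RGB2BGR);cv2.imwrite("pics/"+sys.argv[1],im)
print(o["tool_pos"].round(1),o["tcp_rot"].round(3),o["joint_positions"].round(2),o["contact_force"].round(2),o["moment"].round(3))
K,P=cam("wrist",o);np.savez("w.npz",K=K,P=P)
E
python3 look.py w1.png
```

```text
[523.4  40.2 241. ] [ 2.233  1.569 -2.875] [-0.07  0.33  1.5  -0.    1.31 -1.24] [-0.68 -0.07 -0.34] [ 0.015 -0.003 -0.011]
```

View pics/w1.png

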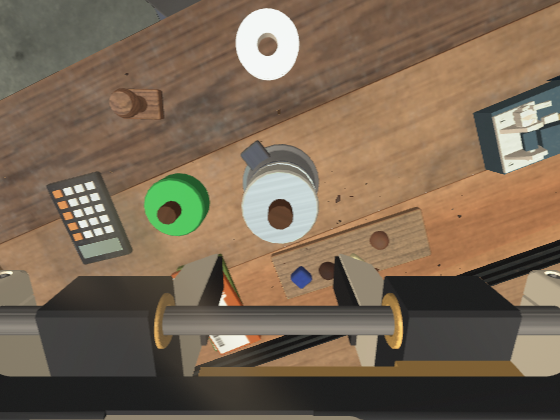

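Cover disc is at (280,206) with its knob at (280,213), roughly along the tool plane. The green cap is at (177,205). I'll measure both blobs.

Run:
```python
from h import *
w=np.load("w.npz");K,P=w["K"],w["P"];im=cv2.imread("pics/w1.png")
g=cv2.cvtColor(im,cv2.COLOR_BGR2GRAY)
m=np.uint8(g<100);m[:190]=0;m[240:]=0;m[:,:262]=0;m[:,300:]=0
n,l,s,c=cv2.connectedComponentsWithStats(m)
i=1+s[1:,4].argmax();print(s[i],c[i],plane(K,P,c[i],130))
print("disc",plane(K,P,(279.7,205.5),116))
for p,z in[((280,206),116)]:pass
print("cam",P[:3,3].round())
```

```text
[268 199  25  30 597] [279.97152429 213.69514238] [527.04259473  40.90754552 130.        ]
disc [523.85330255  42.02398044 116.        ]
cam [447.  73. 400.]
```

Emit:
carry_out([
  [2, 1, -35, 0],
  [2, 1, -70, 0],
  [2, 1, -95, 0],
  [2, 1, -110, 0],
  [2, 1, -119, 0],
  [2, 1, -119, 0],
  [2, 1, -119, 0],
  [2, 1, -119, 0],
])

```text
time: 2.28
tool_pos: [526.1, 41.9, 123.6]
tcp_rot: [-1.673, 1.569, -0.496]
contact_force: [0.2, -0.2, 0.1]
grip_width: 60.0
```

Emit:
carry_out([
  [0, 0, 0, 0],
  [0, 0, 0, 0],
  [0, 0, 0, 0],
  [0, 0, 0, 0],
  [0, 0, 0, 0],
  [0, 0, 0, 0],
  [0, 0, 0, 0],
  [0, 0, 0, 0],
  [0, 0, 0, 0],
  [0, 0, 0, 0],
], hand=10)

```text
time: 3.12
tool_pos: [526.1, 41.8, 123.7]
tcp_rot: [-1.763, 1.569, -0.586]
contact_force: [-0.3, -0.8, 1.3]
grip_width: 21.2
```

Emit:
carry_out([
  [0, 0, 20, 0],
  [0, 0, 45, 0],
  [0, 0, 65, 0],
  [0, 0, 65, 0],
  [-8, 19, 65, 0],
  [-21, 49, 65, 0],
  [-34, 79, 65, 0],
  [-46, 109, 65, 0],
  [-59, 139, 65, 0],
  [-72, 169, 65, 0],
  [-84, 197, 65, 0],
  [-94, 221, 65, 0],
  [-99, 233, 55, 0],
  [-101, 238, 35, 0],
  [-101, 238, 5, 0],
  [-101, 238, -25, 0],
  [-101, 238, -50, 0],
  [-101, 238, -65, 0],
  [-101, 238, -72, 0],
  [-101, 238, -72, 0],
])

```text
time: 4.78
tool_pos: [423.7, 279.2, 49.5]
tcp_rot: [2.729, 1.567, -2.377]
contact_force: [0.7, -0.3, -1.4]
grip_width: 21.1
```

```bash
python3 look.py w2.png
python3 - <<'E'
from h import *
im=cv2.cvtColor(capture("side"),cv2.COLOR_RGB2BGR)
cv2.imwrite("pics/s2.png",np.hstack([cv2.resize(cv2.imread("pics/w2.png"),(400,300)),cv2.resize(im,(400,300))]))
E
```

```text
[423.7 279.2  49.5] [ 2.729  1.567 -2.377] [ 0.43  0.53  1.79 -0.    0.83 -0.74] [ 0.66 -0.28 -1.38] [-0.004  0.022 -0.015]
```

View pics/s2.png

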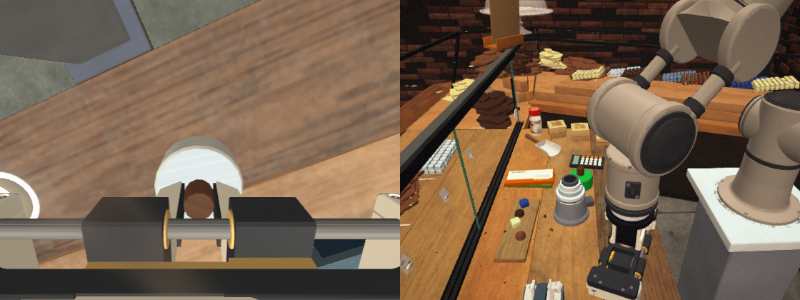

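The cover is held upright over the free spot with about 7 mm to go, and the mill's collars are exposed. Lowering now.

Emit:
carry_out([
  [1, 0, -3, 0],
  [1, 0, -5, 0],
  [1, 0, -6, 0],
  [1, 0, -7, 0],
  [1, 0, -7, 0],
  [1, 0, -7, 0],
])

```text
time: 5.38
tool_pos: [426.4, 279.9, 45.0]
tcp_rot: [-1.53, 1.569, -0.352]
contact_force: [0.3, -1.1, -1.8]
grip_width: 21.0
```

Emit:
carry_out([
  [-1, 0, -2, 0],
  [-1, 0, -3, 0],
  [-1, 0, -4, 0],
  [-1, 0, -4, 0],
])

```text
time: 5.72
tool_pos: [425.5, 280.1, 42.6]
tcp_rot: [-1.232, 1.568, -0.054]
contact_force: [-4.1, -1.9, 15.1]
grip_width: 21.3
```

Emit:
carry_out([
  [1, 0, 0, 0],
  [1, 0, 0, 0],
  [1, 0, 0, 0],
  [1, 0, 0, 0],
  [1, 0, 0, 0],
  [1, 0, 0, 0],
  [1, 0, 0, 0],
  [1, 0, 0, 0],
], hand=50)

```text
time: 6.38
tool_pos: [426.5, 280.1, 42.4]
tcp_rot: [-1.275, 1.568, -0.097]
contact_force: [-0.5, -0.1, -0.8]
grip_width: 50.1
```

Emit:
carry_out([
  [0, 0, 15, 0],
  [0, 0, 45, 0],
  [0, 0, 80, 0],
  [0, 0, 115, 0],
  [0, 0, 150, 0],
  [0, 0, 180, 0],
  [0, 0, 190, 0],
  [0, 0, 190, 0],
  [0, 0, 190, 0],
])

```text
time: 7.13
tool_pos: [426.4, 280.0, 232.3]
tcp_rot: [-1.19, 1.568, -0.013]
contact_force: [-0.9, 0.3, -0.4]
grip_width: 50.0
```

Emit:
carry_out([
  [8, -19, 0, 0],
  [21, -49, 0, 0],
  [34, -79, 0, 0],
  [46, -109, 0, 0],
  [59, -139, 0, 0],
  [72, -169, 0, 0],
  [84, -197, 0, 0],
  [94, -221, 0, 0],
  [99, -234, 0, 0],
  [101, -238, 0, 0],
  [101, -238, 0, 0],
  [101, -238, 0, 0],
  [101, -238, 0, 0],
], hand=84)

```text
time: 8.22
tool_pos: [526.8, 43.4, 232.1]
tcp_rot: [-1.003, 1.569, 0.176]
contact_force: [0.1, -0.1, -0.1]
grip_width: 83.9
```

```bash
python3 look.py w3.png
python3 - <<'E'
from h import *
im=cv2.cvtColor(capture("scene"),cv2.COLOR_RGB2BGR)
cv2.imwrite("pics/s3.png",np.hstack([cv2.imread("pics/w3.png")[100:300,180:380],cv2.resize(im[110:210,130:300],(340,200))]))
E
```

```text
[526.8  43.4 232.1] [-1.003  1.569  0.176] [-0.06  0.34  1.51  0.    1.29 -1.24] [ 0.13 -0.1  -0.06] [ 0.049  0.004 -0.013]
```

View pics/s3.png

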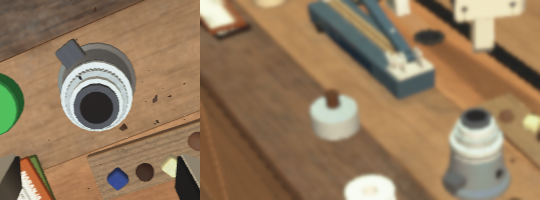

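The cover stands upright on the worktop, and the mill throat shows as a dark hole near wrist pixel (277,207). I'll locate its axis precisely.

Run:
```python
from h import *
w=np.load("w.npz");K,P=w["K"],w["P"];im=cv2.imread("pics/w3.png")
g=cv2.cvtColor(im,cv2.COLOR_BGR2GRAY)
for th in(45,60,130):
    m=np.uint8(g<th);m[:170]=0;m[245:]=0;m[:,:240]=0;m[:,320:]=0
    n,l,s,c=cv2.connectedComponentsWithStats(m);i=l[207,277]
    print(th,s[i],c[i].round(1),plane(K,P,c[i],112).round(1),"r_mm",np.sqrt(s[i][4]/np.pi)*np.linalg.norm(plane(K,P,c[i],112)-P[:3,3])/325)
# collar edges: row/col profiles
print(g[207,235:325:1]);print(g[160:245,277])
```

```text
45 [260 192  33  31 789] [275.9 207.2] [526.5  42.1 112. ] r_mm 14.20223411816967
60 [260 192  33  32 830] [276.1 207.3] [526.7  42.2 112. ] r_mm 14.568085625275641
130 [ 254  183   45   46 1627] [276.1 205.7] [525.3  42.8 112. ] r_mm 20.366977633660213
[127 130 131 134 135 135 136 166 216 231 225 211 200 197 204 225 235 233
 188  94  91  92  92  91  74  44  38  37  36  37  37  38  37  38  38  38
  38  36  37  37  37  38  38  37  37  37  38  38  37  38  37  37  37  38
  38  37  37  46  76  94  92  92  92  89 185 232 234 219 198 200 199 182
 206 233 235 204 140 143 142 139 136 137 138 138 139 141 143 148 150 149]
[102 131 206 235 236 236 235 232 164 137 155 207 209 209 205 203 139 133
 173 233 233 233 233 129  52  75  91  90  89  89  91  80  38  38  37  37
  36  38  37  37  37  38  36  37  37  36  37  38  37  38  38  37  37  37
  37  36  36  37  36  37  38  36  36  51  90  92  93  94  93 192 215 165
 138 137 135 135 140 142 141 140 138 133 134 137 140]
```

```bash
python3 -c "
import cv2
im=cv2.imread('pics/w3.png')[145:255,220:340];cv2.imwrite('pics/z3.png',cv2.resize(im,None,fx=5,fy=5,interpolation=2))"
```

```text
(no output)
```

View pics/z3.png

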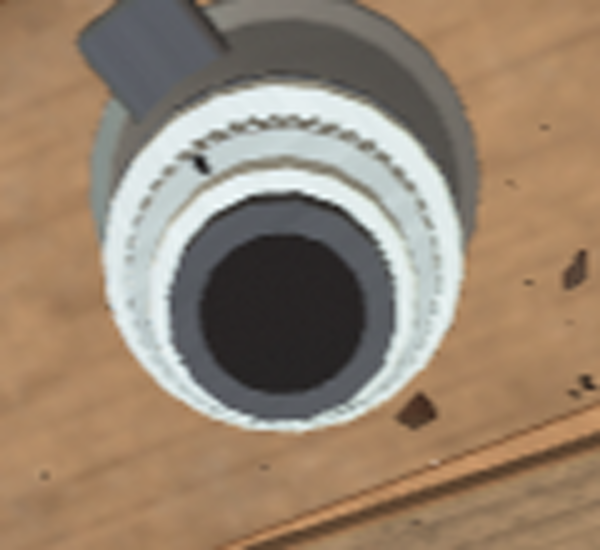

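Throat disc (radius ~20 mm) is centred near (526,42), and the ring mark is at crop (200,162). I'll pre-rotate +60° so the clockwise turn stays clear of the rail, then descend.

Emit:
carry_out([
  [-1, -1, 0, 7],
  [-1, -1, 0, 14],
  [-1, -1, -10, 21],
  [-1, -1, -20, 28],
  [-1, -1, -35, 35],
  [-1, -1, -50, 42],
  [-1, -1, -65, 49],
  [-1, -1, -80, 56],
  [-1, -1, -95, 60],
  [-1, -1, -100, 60],
  [-1, -1, -100, 60],
  [-1, -1, -100, 60],
], hand=84)

```text
time: 9.32
tool_pos: [526.1, 42.7, 132.9]
tcp_rot: [-1.234, 1.568, 0.991]
contact_force: [-0.0, 0.1, 0.6]
grip_width: 84.0
```

Emit:
carry_out([
  [0, -0.5, -15, 0],
  [0, -0.5, -30, 0],
  [0, -0.5, -40, 0],
  [0, -0.5, -47, 0],
  [0, -0.5, -49, 0],
  [0, -0.5, -49, 0],
  [0, -0.5, -49, 0],
])

```text
time: 9.9
tool_pos: [526.6, 42.2, 84.5]
tcp_rot: [-1.461, 1.567, 0.764]
contact_force: [0.8, 1.3, 0.8]
grip_width: 83.9
```

```bash
python3 look.py w4.png
```

```text
[526.6  42.2  84.5] [-1.461  1.567  0.764] [-0.07  0.5   1.7   0.    0.93 -2.29] [0.78 1.28 0.78] [ 0.063  0.077 -0.015]
```

View pics/w4.png

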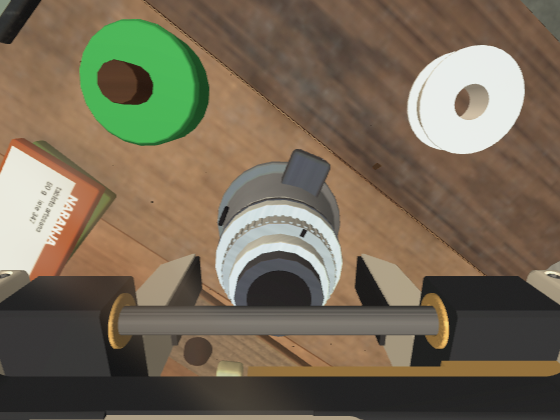

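The mill is centred between the fingertips (throat column ~279, fingers at 200 and 358), and the tips are 6.5 mm above the lower collar. Closing.

Emit:
carry_out([
  [0, 0, -2, 0],
  [0, 0, -2, 0],
  [0, 0, -2, 0],
  [0, 0, -2, 0],
  [0, 0, -2, 0],
  [0, 0, -2, 0],
  [0, 0, -2, 0],
  [0, 0, -2, 0],
  [0, 0, -2, 0],
  [0, 0, -2, 0],
], hand=50)

```text
time: 10.78
tool_pos: [526.5, 42.4, 82.7]
tcp_rot: [-1.429, 1.567, 0.795]
contact_force: [-2.3, 3.2, 3.9]
grip_width: 58.7
```

```bash
cat > st.py <<'E'
from h import *
o=get_obs();M=R.from_euler("xyz",o["tcp_rot"]).as_matrix()
print(round(float(o["time"]),2),o["tool_pos"].round(1),"jaw deg",np.degrees(np.arctan2(M[1,2],M[0,2])).round(2),"F",o["contact_force"].round(2),"M",o["moment"].round(3),"tau6",o["tau"][5].round(3),o["joint_positions"].round(3))
E
python3 st.py
```

```text
10.78 [526.5  42.4  82.7] jaw deg 127.46 F [-2.26  3.16  3.89] M [ 0.566  0.383 -0.047] tau6 -0.042 [-0.067  0.507  1.707  0.004  0.926 -2.293]
```

Gripped. Turning clockwise 14° first (free travel is at least 20°).

Emit:
carry_out([
  [0, 0, 0, -2],
  [0, 0, 0, -4],
  [0, 0, 0, -6],
  [0, 0, 0, -8],
  [0, 0, 0, -10],
  [0, 0, 0, -12],
  [0, 0, 0, -14],
  [0, 0, 0, -15],
])

```text
time: 11.45
tool_pos: [526.6, 42.3, 82.7]
tcp_rot: [-1.522, 1.567, 0.44]
contact_force: [-1.9, 0.6, 3.5]
grip_width: 59.1
```

```bash
python3 st.py
```

```text
11.45 [526.6  42.3  82.7] jaw deg 112.38 F [-1.89  0.62  3.55] M [0.258 0.251 0.066] tau6 0.072 [-6.600e-02  5.070e-01  1.707e+00  2.000e-03  9.250e-01 -2.029e+00]
```

Emit:
carry_out([
  [0, 0, 0, -1.5],
  [0, 0, 0, -3],
  [0, 0, 0, -4.5],
  [0, 0, 0, -4.5],
  [0, 0, 0, -4.5],
])

```text
time: 11.87
tool_pos: [526.7, 42.2, 82.7]
tcp_rot: [-1.539, 1.567, 0.345]
contact_force: [-0.8, 1.2, 2.1]
grip_width: 59.2
```

```bash
python3 st.py
```

```text
11.87 [526.7  42.2  82.7] jaw deg 107.92 F [-0.8   1.19  2.13] M [ 0.23   0.214 -0.112] tau6 -0.02 [-0.066  0.506  1.707  0.002  0.924 -1.951]
```

```bash
cat > st.py <<'E'
from h import *
import sys
L=[]
for i in range(int(sys.argv[1])+1):
    if i: capture("wrist")
    o=get_obs();L.append([*o["moment"],o["tau"][5]])
L=np.array(L);M=R.from_euler("xyz",o["tcp_rot"]).as_matrix()
print(round(float(o["time"]),2),o["tool_pos"].round(1),"jaw deg",np.degrees(np.arctan2(M[1,2],M[0,2])).round(2),"F",o["contact_force"].round(2),"\nMmean",L.mean(0).round(3),"sd",L.std(0).round(3),"j6",o["joint_positions"][5].round(4))
E
python3 st.py 8
```

```text
12.27 [526.7  42.2  82.7] jaw deg 107.89 F [-1.42  1.15  1.79] 
Mmean [ 0.227  0.23  -0.045 -0.038] sd [0.032 0.035 0.039 0.016] j6 -1.9503
```

Emit:
carry_out([
  [0, 0, 0, -1],
  [0, 0, 0, -2],
  [0, 0, 0, -3],
])

```text
time: 12.52
tool_pos: [526.7, 42.2, 82.7]
tcp_rot: [-1.579, 1.567, 0.25]
contact_force: [-0.5, 0.4, 2.1]
grip_width: 59.0
```

```bash
python3 st.py 0; python3 st.py 3
```

```text
12.52 [526.7  42.2  82.7] jaw deg 104.8 F [-0.5   0.39  2.08] 
Mmean [ 0.166  0.259  0.072 -0.19 ] sd [0. 0. 0. 0.] j6 -1.8959
12.67 [526.7  42.2  82.7] jaw deg 104.87 F [-0.39  1.03  1.98] 
Mmean [ 0.189  0.221 -0.037 -0.049] sd [0.031 0.028 0.072 0.105] j6 -1.8973
```

Emit:
carry_out([
  [0, 0, 0, -1],
  [0, 0, 0, -2],
  [0, 0, 0, -3],
  [0, 0, 0, -3.5],
  [0, 0, 0, -3.5],
])

```text
time: 13.08
tool_pos: [526.7, 42.1, 82.7]
tcp_rot: [-1.563, 1.567, 0.205]
contact_force: [-1.2, 0.7, 2.4]
grip_width: 58.7
```

```bash
python3 st.py 5
```

```text
13.33 [526.7  42.2  82.7] jaw deg 101.36 F [-1.53  1.26  2.08] 
Mmean [ 0.123  0.186 -0.09  -0.051] sd [0.014 0.044 0.022 0.071] j6 -1.8359
```

Emit:
carry_out([
  [0, 0, 0, -0.5],
  [0, 0, 0, -1.1],
  [0, 0, 0, -1.7],
  [0, 0, 0, -2.2],
  [0, 0, 0, -2.6],
  [0, 0, 0, -2.9],
  [0, 0, 0, -3.1],
  [0, 0, 0, -3.3],
  [0, 0, 0, -3.4],
  [0, 0, 0, -3.5],
])

```text
time: 14.17
tool_pos: [526.7, 42.1, 82.7]
tcp_rot: [-1.56, 1.567, 0.148]
contact_force: [-0.9, 0.1, 1.9]
grip_width: 59.1
```

```bash
python3 st.py 5
```

```text
14.42 [526.7  42.1  82.7] jaw deg 97.85 F [-0.68 -0.06  2.1 ] 
Mmean [0.014 0.179 0.055 0.06 ] sd [0.03  0.028 0.023 0.011] j6 -1.7744
```

Tapered steps give clean readings (about +0.06, friction only). Continuing.

Emit:
carry_out([
  [0, 0, 0, -0.5],
  [0, 0, 0, -1.1],
  [0, 0, 0, -1.7],
  [0, 0, 0, -2.2],
  [0, 0, 0, -2.6],
  [0, 0, 0, -2.9],
  [0, 0, 0, -3.1],
  [0, 0, 0, -3.3],
  [0, 0, 0, -3.4],
  [0, 0, 0, -3.5],
])

```text
time: 15.25
tool_pos: [526.7, 42.1, 82.7]
tcp_rot: [-1.562, 1.567, 0.085]
contact_force: [-1.0, -1.7, 2.2]
grip_width: 59.2
```

```bash
python3 st.py 4
```

```text
15.45 [526.7  42.1  82.7] jaw deg 94.35 F [-1.17 -0.55  1.62] 
Mmean [-0.092  0.192  0.051  0.063] sd [0.036 0.016 0.035 0.01 ] j6 -1.713
```

Emit:
carry_out([
  [0, 0, 0, -0.5],
  [0, 0, 0, -1.1],
  [0, 0, 0, -1.7],
  [0, 0, 0, -2.2],
  [0, 0, 0, -2.6],
  [0, 0, 0, -2.9],
  [0, 0, 0, -3.1],
  [0, 0, 0, -3.3],
  [0, 0, 0, -3.4],
  [0, 0, 0, -3.5],
])

```text
time: 16.28
tool_pos: [526.7, 42.0, 82.7]
tcp_rot: [-1.57, 1.567, 0.016]
contact_force: [-1.1, -2.0, 2.0]
grip_width: 58.5
```

```bash
python3 st.py 4
```

```text
16.48 [526.7  42.   82.7] jaw deg 90.85 F [ 0.51 -1.43  1.94] 
Mmean [-0.201  0.205  0.063  0.063] sd [0.018 0.037 0.039 0.01 ] j6 -1.6515
```

Emit:
carry_out([
  [0, 0, 0, -0.5],
  [0, 0, 0, -1.1],
  [0, 0, 0, -1.7],
  [0, 0, 0, -2.2],
  [0, 0, 0, -2.6],
  [0, 0, 0, -2.9],
  [0, 0, 0, -3.1],
  [0, 0, 0, -3.3],
  [0, 0, 0, -3.4],
  [0, 0, 0, -3.5],
])

```text
time: 17.32
tool_pos: [526.7, 42.0, 82.7]
tcp_rot: [-1.578, 1.567, -0.054]
contact_force: [0.4, -1.7, 2.1]
grip_width: 58.9
```

```bash
python3 st.py 4
```

```text
17.52 [526.7  42.   82.7] jaw deg 87.35 F [-1.29 -2.08  1.59] 
Mmean [-0.329  0.172  0.038  0.064] sd [0.02  0.014 0.039 0.01 ] j6 -1.5901
```

Emit:
carry_out([
  [0, 0, 0, -0.5],
  [0, 0, 0, -1.1],
  [0, 0, 0, -1.7],
  [0, 0, 0, -2.2],
  [0, 0, 0, -2.6],
  [0, 0, 0, -2.9],
  [0, 0, 0, -3.1],
  [0, 0, 0, -3.3],
  [0, 0, 0, -3.4],
  [0, 0, 0, -3.5],
])

```text
time: 18.35
tool_pos: [526.7, 42.0, 82.7]
tcp_rot: [-1.581, 1.567, -0.118]
contact_force: [-1.4, -2.4, 1.7]
grip_width: 59.1
```

```bash
python3 st.py 4
```

```text
18.55 [526.7  41.9  82.7] jaw deg 83.84 F [-1.6  -2.44  0.94] 
Mmean [-0.429  0.2    0.063  0.064] sd [0.024 0.024 0.024 0.01 ] j6 -1.5286
```

Emit:
carry_out([
  [0, 0.3, 0, -0.5],
  [0, 0.3, 0, -1.1],
  [0, 0.3, 0, -1.7],
  [0, 0.3, 0, -2.2],
  [0, 0.3, 0, -2.6],
  [0, 0.3, 0, -2.9],
  [0, 0.3, 0, -3.1],
  [0, 0.3, 0, -3.3],
  [0, 0.3, 0, -3.4],
  [0, 0.3, 0, -3.5],
])

```text
time: 19.38
tool_pos: [526.7, 41.9, 82.7]
tcp_rot: [-1.688, 1.567, -0.287]
contact_force: [0.1, -5.3, 1.9]
grip_width: 58.9
```

```bash
python3 st.py 4
```

```text
19.58 [526.7  41.9  82.7] jaw deg 80.3 F [-0.55 -4.46  2.2 ] 
Mmean [-0.878  0.235  0.083  0.071] sd [0.019 0.015 0.025 0.007] j6 -1.466
```

Emit:
carry_out([
  [0, -0.5, 0, -0.5],
  [0, -0.5, 0, -1.1],
  [0, -0.5, 0, -1.7],
  [0, -0.5, 0, -2.2],
  [0, -0.5, 0, -2.6],
  [0, -0.5, 0, -2.9],
  [0, -0.5, 0, -3.1],
  [0, -0.5, 0, -3.3],
  [0, -0.5, 0, -3.4],
  [0, -0.5, 0, -3.5],
])

```text
time: 20.42
tool_pos: [526.7, 41.8, 82.7]
tcp_rot: [-1.565, 1.567, -0.225]
contact_force: [-0.5, 2.3, 2.2]
grip_width: 59.1
```

```bash
python3 st.py 4
```

```text
20.62 [526.7  41.8  82.7] jaw deg 76.8 F [-0.93  4.06  1.95] 
Mmean [0.67  0.12  0.062 0.066] sd [0.088 0.034 0.034 0.009] j6 -1.4055
```

Emit:
carry_out([
  [0, 0, 0, -0.5],
  [0, 0, 0, -1.1],
  [0, 0, 0, -1.7],
  [0, 0, 0, -2.2],
  [0, 0, 0, -2.6],
  [0, 0, 0, -2.9],
  [0, 0, 0, -3.1],
  [0, 0, 0, -3.3],
  [0, 0, 0, -3.4],
  [0, 0, 0, -3.5],
])

```text
time: 21.45
tool_pos: [526.7, 41.7, 82.7]
tcp_rot: [-1.572, 1.567, -0.293]
contact_force: [-0.7, 3.8, 2.6]
grip_width: 58.8
```

```bash
python3 st.py 4
```

```text
21.65 [526.7  41.8  82.7] jaw deg 73.3 F [-0.84  3.47  2.02] 
Mmean [0.478 0.174 0.062 0.062] sd [0.029 0.021 0.033 0.01 ] j6 -1.3441
```

Emit:
carry_out([
  [0, 0, 0, -0.5],
  [0, 0, 0, -1.1],
  [0, 0, 0, -1.7],
  [0, 0, 0, -2.2],
  [0, 0, 0, -2.6],
  [0, 0, 0, -2.9],
  [0, 0, 0, -3.1],
  [0, 0, 0, -3.3],
  [0, 0, 0, -3.4],
  [0, 0, 0, -3.5],
])

```text
time: 22.48
tool_pos: [526.7, 41.7, 82.7]
tcp_rot: [-1.588, 1.567, -0.37]
contact_force: [-1.3, 2.8, 2.3]
grip_width: 58.9
```

```bash
python3 st.py 4; python3 look.py w5.png
python3 - <<'E'
from h import *
for n in("w4","w5"):
    g=cv2.cvtColor(cv2.imread(f"pics/{n}.png"),cv2.COLOR_BGR2GRAY);m=np.uint8(g<90);m[:222]=0;m[245:]=0;m[:,:230]=0;m[:,330:]=0
    nn,l,s,c=cv2.connectedComponentsWithStats(m);print(n,[(s[i].tolist(),c[i].round(1).tolist()) for i in range(1,nn) if s[i][4]>4])
E
```

```text
22.68 [526.7  41.7  82.7] jaw deg 69.79 F [-1.74  1.48  2.3 ] 
Mmean [0.373 0.175 0.035 0.061] sd [0.037 0.014 0.023 0.01 ] j6 -1.2826
[526.7  41.7  82.7] [-1.574  1.567 -0.356] [-0.07  0.51  1.71 -0.    0.92 -1.28] [-1.74  1.48  2.3 ] [0.323 0.184 0.027]
w4 [([300, 229, 7, 8, 31], [303.1, 232.6])]
w5 [([300, 230, 7, 8, 29], [302.8, 233.8])]
```

The ring's mark sits at the same tool-frame pixel, (303,233), so the ring turns with the fingers without slipping. No burr contact yet.

Emit:
carry_out([
  [0, 0, 0, -0.5],
  [0, 0, 0, -1.1],
  [0, 0, 0, -1.7],
  [0, 0, 0, -2.2],
  [0, 0, 0, -2.6],
  [0, 0, 0, -2.9],
  [0, 0, 0, -3.1],
  [0, 0, 0, -3.3],
  [0, 0, 0, -3.4],
  [0, 0, 0, -3.5],
])

```text
time: 23.57
tool_pos: [526.6, 41.7, 82.7]
tcp_rot: [-1.595, 1.567, -0.439]
contact_force: [-2.5, 1.2, 2.5]
grip_width: 59.3
```

```bash
python3 st.py 4
```

```text
23.77 [526.7  41.7  82.7] jaw deg 66.29 F [-1.13  1.18  2.35] 
Mmean [0.266 0.253 0.056 0.062] sd [0.014 0.021 0.021 0.01 ] j6 -1.2212
```

Emit:
carry_out([
  [0, 0, 0, -0.5],
  [0, 0, 0, -1.1],
  [0, 0, 0, -1.7],
  [0, 0, 0, -2.2],
  [0, 0, 0, -2.6],
  [0, 0, 0, -2.9],
  [0, 0, 0, -3.1],
  [0, 0, 0, -3.3],
  [0, 0, 0, -3.4],
  [0, 0, 0, -3.5],
])

```text
time: 24.6
tool_pos: [526.6, 41.7, 82.7]
tcp_rot: [-1.601, 1.567, -0.505]
contact_force: [-1.1, 0.8, 2.5]
grip_width: 58.7
```

```bash
python3 st.py 4
```

```text
24.8 [526.6  41.7  82.7] jaw deg 62.78 F [-2.88  2.19  2.1 ] 
Mmean [0.179 0.261 0.054 0.062] sd [0.023 0.03  0.047 0.01 ] j6 -1.1597
```

Emit:
carry_out([
  [0, 0, 0, -0.5],
  [0, 0, 0, -1.1],
  [0, 0, 0, -1.7],
  [0, 0, 0, -2.2],
  [0, 0, 0, -2.6],
  [0, 0, 0, -2.9],
  [0, 0, 0, -3.1],
  [0, 0, 0, -3.3],
  [0, 0, 0, -3.4],
  [0, 0, 0, -3.5],
])

```text
time: 25.63
tool_pos: [526.6, 41.6, 82.7]
tcp_rot: [-1.61, 1.567, -0.575]
contact_force: [-1.7, 0.6, 1.4]
grip_width: 58.9
```

```bash
python3 st.py 4
```

```text
25.83 [526.6  41.6  82.7] jaw deg 59.28 F [-1.32  0.08  3.05] 
Mmean [0.109 0.259 0.132 0.122] sd [0.032 0.023 0.028 0.011] j6 -1.0983
```

Torque doubled from 0.06 to 0.12 N m, so the burrs have met. 2° more should give about 0.18 N m of burr torque.

Emit:
carry_out([
  [0, 0, 0, -0.4],
  [0, 0, 0, -0.8],
  [0, 0, 0, -1.1],
  [0, 0, 0, -1.4],
  [0, 0, 0, -1.6],
  [0, 0, 0, -1.8],
  [0, 0, 0, -1.9],
  [0, 0, 0, -2],
  [0, 0, 0, -2],
])

```text
time: 26.58
tool_pos: [526.6, 41.6, 82.7]
tcp_rot: [-1.595, 1.567, -0.596]
contact_force: [-1.7, 0.6, 2.9]
grip_width: 58.9
```

```bash
python3 st.py 5
```

```text
26.83 [526.6  41.6  82.7] jaw deg 57.28 F [-1.55  0.61  2.99] 
Mmean [0.069 0.279 0.177 0.171] sd [0.032 0.053 0.017 0.009] j6 -1.0633
```

Emit:
carry_out([
  [0, 0, 0, -0.1],
  [0, 0, 0, -0.2],
  [0, 0, 0, -0.3],
  [0, 0, 0, -0.4],
  [0, 0, 0, -0.5],
  [0, 0, 0, -0.5],
])

```text
time: 27.33
tool_pos: [526.6, 41.6, 82.7]
tcp_rot: [-1.598, 1.567, -0.607]
contact_force: [-1.7, -0.4, 1.9]
grip_width: 58.7
```

```bash
python3 st.py 5
```

```text
27.58 [526.6  41.6  82.7] jaw deg 56.77 F [-1.59  0.03  2.39] 
Mmean [0.076 0.255 0.171 0.186] sd [0.032 0.037 0.049 0.009] j6 -1.0545
```

Emit:
carry_out([
  [0, 0, 0, -0.2],
  [0, 0, 0, -0.3],
  [0, 0, 0, -0.5],
  [0, 0, 0, -0.6],
  [0, 0, 0, -0.7],
  [0, 0, 0, -0.8],
  [0, 0, 0, -0.8],
])

```text
time: 28.17
tool_pos: [526.6, 41.6, 82.7]
tcp_rot: [-1.586, 1.567, -0.609]
contact_force: [-1.6, -1.1, 2.6]
grip_width: 58.7
```

```bash
python3 st.py 5;python3 look.py w6.png
```

```text
28.42 [526.6  41.6  82.7] jaw deg 55.98 F [-2.54  0.12  2.98] 
Mmean [0.052 0.274 0.205 0.211] sd [0.008 0.034 0.023 0.009] j6 -1.0405
[526.6  41.6  82.7] [-1.601  1.567 -0.624] [-0.07  0.51  1.71 -0.    0.92 -1.04] [-2.54  0.12  2.98] [0.052 0.258 0.186]
```

Total is 0.21 N m, so burr torque is between 0.11 and about 0.2: snug and well under the limit. Releasing and rising.

Emit:
carry_out([
  [0, 0, 0, 0],
  [0, 0, 0, 0],
  [0, 0, 0, 0],
  [0, 0, 0, 0],
  [0, 0, 0, 0],
  [0, 0, 0, 0],
  [0, 0, 0, 0],
  [0, 0, 0, 0],
], hand=84)

```text
time: 29.13
tool_pos: [526.6, 41.6, 82.7]
tcp_rot: [-1.593, 1.567, -0.617]
contact_force: [-0.0, -1.1, -0.7]
grip_width: 83.7
```

Emit:
carry_out([
  [0, 0, 10, 0],
  [0, 0, 35, 0],
  [0, 0, 70, 0],
  [0, 0, 105, 0],
  [0, 0, 135, 0],
  [0, 0, 150, 0],
  [0, 0, 150, 0],
  [0, 0, 150, 0],
])

```text
time: 29.8
tool_pos: [526.9, 41.6, 233.9]
tcp_rot: [-1.384, 1.565, -0.407]
contact_force: [-0.5, -0.6, -0.4]
grip_width: 84.1
```

```bash
python3 look.py w7.png
python3 - <<'E'
from h import *
im=cv2.cvtColor(capture("scene"),cv2.COLOR_RGB2BGR);s=cv2.cvtColor(capture("side"),cv2.COLOR_RGB2BGR)
w=np.load("w.npz");K,P=w["K"],w["P"];g=cv2.cvtColor(cv2.imread("pics/w7.png"),cv2.COLOR_BGR2GRAY)
cv2.imwrite("pics/f.png",np.hstack([cv2.resize(cv2.imread("pics/w7.png"),(400,300)),cv2.resize(im[90:300,130:410],(400,300))]))
E
```

```text
[526.9  41.6 233.9] [-1.384  1.565 -0.407] [-0.07  0.34  1.51 -0.    1.29 -1.04] [-0.48 -0.65 -0.36] [-0.012 -0.01  -0.029]
```

View pics/f.png

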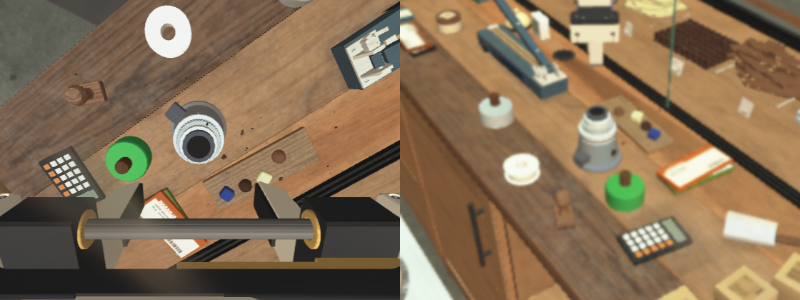

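The gripper is clear, the cover stands upright well away from the mill, and the bystanders and green cap haven't moved. Handing in.

```bash
python3 -c "
from plant import *
print(close_job())"
```

```text
the job is handed in; nothing more can be done
None
```

I lifted the steel dust cover off the mill and stood it upright at about (426, 280) mm, roughly 260 mm from the mill's axis. I then turned the setting ring about 71° clockwise until the burrs met, let go, and handed the job in at about 30 s of the 72 s allowed.

- **Snugness:** The turning torque sat at about 0.06 N m while the ring ran free, then rose to 0.12 and finally 0.21 N m. With friction of at most about 0.1 N m, that leaves about 0.11–0.2 N m on the burrs, above the 0.05 needed and below 0.31. I could not measure the ring after letting go, so its staying snug is inferred from these readings. The torque also rose more slowly than the stated 3.5 N m per rad, most likely because the grip gives a little. If the friction share was smaller than I assumed, the true burr torque was higher.
- **Early readings:** The first few torque readings disagreed in sign because the arm overshot on quick steps. Slower, tapered steps gave consistent values from then on.
- **Grip:** Partway through the turn, the ring's mark stayed at the same place in the wrist picture, so the ring was turning with the fingers. The fingertips stayed about 5 mm above the lower collar.
- **Final pictures:** The cover is upright, the spool, stamp, calculator and green look-alike look unmoved, and the gripper is open and clear. I saw no sign that the box had moved, but I did not measure it.

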